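# Test the trip, reset it, and hold a steel coupon flush on the sloped welding stage

## Robot

A 6-joint arm with a two-finger parallel gripper is mounted at the origin on a cart in front of the work surface, level with it; the furniture and walls round the work are solid. World frame = base frame: x ahead of the robot, y to its left, z up, the work surface at z = 0. Lengths are in mm, angles in rad, forces in N, time in s.
With the tool pointing down it reaches from about 275 to 725 mm from the base axis. Payload 5.6 kg.
Tool frame: the origin (TCP) lies at the centre of the arm's flange, where the gripper is bolted on; the fingertips stand 173 mm ahead of it and the grasp point (between the pads) lies 155 mm ahead of it; z points along the fingers, y is the line along which they close (so a half turn about z gives the same grasp; the last joint's range is limited). The gripper opens to 85 mm and grips with 20 to 120 N. Pads are 22 mm wide; open, the fingers measure 114 mm over their backs; the gripper's body (76 mm by 85 mm) begins 54 mm behind the grasp point. The pads swing forward as they close: fully open they stand 13 mm farther back than shut.
Start: joints at [-1.005, 0.255, 0.108, 0, -1.424, -0.285], TCP at [152.439, -528.447, 404.683] pointing down, gripper open.
Joint ranges: [-2.95, 2.95], [-1.21, 1.97], [-1.09, 1.5], [-2.87, 1.71], [-2.94, -0.07], [-3.05, 3.05]. Speed limits (rad/s): [2.57, 2.57, 3.14, 3.14, 3.14, 3.14].

## Interface

Orientations are given as a unit quaternion [w, x, y, z].
In Python, from plant import get_state, cams, workorder gives the robot as it stands.
- The arm moves only by the tool move_arm, never from a script. Its arguments are lists of equal length, an entry for each row: "grip": the finger opening in mm, from 0 to 85.4; "slide": the shift along the tool's x, y, z in mm, a list of three; "turn": the turn about the tool's z in degrees. A call has exactly 5 rows; each row is the pose to reach, as a shift and turn from the pose commanded when the call began, along the tool's axes at that moment; what a row does not reach only later rows make up. A row lasts 1/10 s, in which the tool goes at most 50 mm and 8.59 degrees, less where a joint would pass 70% of its speed; a pose out of reach is approached as far as the arm can. A call with a gripper value outside its range is refused whole. The fingers move at their own pace and stop on an object; "squeeze" is the grip in N (left out, the last holds). Time passes only in rows, so rows that repeat a pose let the fingers close, or fill a call up. It gives the time, the measured TCP pose, the force, the opening and the grip force at its end, in the units of the state.
- get_state(): the state, without advancing time (a new reading comes with each control period).
- cams.read_camera(name): name is "scene" or "top"; returns a dict with "image" (400x640x3 uint8, red, green, blue), "intrinsics" (3x3 intrinsics, pixels), "T" (4x4, takes a point from camera to world coordinates). Camera axes: x right, y up, looking along -z (the intrinsics and any distortion apply to the point x, -y, -z); pixel columns grow to the right and rows downward; lengths in mm; the calibration is good to about 2 mm. A picture is of the moment at which its call begins. There is no depth.
- workorder.close_job(): hands the job in; it is judged then, once.
The state is a dict: "time_s": time; "joints": joint angles; "qvel": joint speeds; "joint_torque": joint torques, N m; "tcp_pos": TCP position; "ee_rot": TCP orientation; "force": force on the tool from outside, world axes, zero at the start; "ft_torque": the same for the moment, N m; "grip_width": opening from 0.0 (shut) to 1.0 (fully open); "gripper_force": force on a finger pad.
Only numpy, scipy, OpenCV 4.12 (cv2) and the standard library are available. Lean on these libraries where they do the work, as an engineer would, in place of code of your own. Each camera call takes 0.05 s, during which the arm holds its last target. There are 200 camera calls.

## Task

Get the steel coupon ready for tacking: first prove the stage's trip box by pressing its yellow test button until the red lever drops, then lift the lever back up so that it stays. Then take the dark steel coupon from its yellow rest by its long edges, tilt it to match the sloped brass pad of the stage, and hold it centred and flush on the pad, lengthwise with it, pressing square to the slope until the sprung pad has gone in about halfway. Finish while still holding it there in the gripper; do not shift the slope or the other things lying about.

Things in the scene. Friction and masses are not known exactly. Their poses are not given: they have to be found in the camera images.
- trip_box: Fixed grey box, 90 x 110 mm and 100 mm high, on a foot flange 150 mm wide in y. Origin: centre of its underside on the table; z up, its front, where the lever comes out, faces its own -x.
- test_button_top (a point): Centre of the top of the round yellow push button (26 mm across) on top of the trip box. It goes straight down 7 mm against a spring and needs about 3 to 7 N; the lever trips at about 5 mm, so press it to the stop. It springs back when released.
- test_button (a joint): Travel of the test button in m: 0 out, 0.007 fully down.
- trip_lever (a joint): Angle of the trip lever in rad: 0 up (set; it then rises 0.25 rad above level toward the front), 0.8 dropped (0.55 rad below level). A snap spring drives it to the nearer end from the middle (0.4) and keeps it there; less than 1 N at the red grip moves it. It starts up.
- trip_lever_grip (a point): Middle of the red grip at the lever's end: a bar 26 mm along the lever, 12 mm wide (along the box's y) and 12 mm thick. Clear on both sides; it can be pinched from above across its width. 66 mm from the hinge axis.
- trip_lever_hinge (a point): Hinge axis of the lever, parallel to the box's y, 80 mm above the table and 20 mm behind the box's front face. Axes as the trip box. At joint value q the grip lies 66*cos(0.25-q) mm toward the box's -x and 66*sin(0.25-q) mm above this point.
- stage: Fixed stage: steel base plate 110 x 90 x 10 mm with a blue column 22 mm wide that carries the tilting head. Origin: centre of the base's underside; z up, the slope falls toward its own -x (the robot's side).
- pad_face (a point): Centre of the upper face of the sloped brass pad, 84 mm long (its x, up the slope) and 30 mm wide (its y); z is the face's outward normal. The slope is 0.2 to 0.6 rad from level and differs from run to run; its hinge is locked by friction. Nothing of the head is wider than the pad and the column is narrower, so fingers may pass beside it down to about 40 mm below the face. The point moves with the sprung pad.
- pad_press (a joint): How far the pad is pushed in along its normal, in m: 0 out, 0.010 at its stop. Spring: about 3 N to start, then 0.8 N per mm (about 7 N halfway).
- rest: Fixed rest on which the coupon starts: base 90 x 80 x 8 mm with two yellow rubber-capped posts 26 mm wide in y, top 48 mm above the table. Origin: centre of the underside.
- coupon: Loose dark steel coupon, a flat plate 110 (x) x 50 (y) x 5 (z) mm, 0.15 to 0.28 kg. Origin: centre of its underside. It lies flat on the rest, its long edges overhang the posts by 12 mm each side.
- angle_offcut_1: Bystander: angle-iron offcut 75 x 75 x 85 mm, origin under its centre.
- spare_coupon: Bystander: larger, paler steel coupon 120 x 60 x 6 mm lying on the table, origin under its centre.
- tube_offcut: Bystander: square tube offcut 40 x 85 x 40 mm, origin under its centre.
- nut: Bystander: dark hexagon nut 35 x 39 x 19 mm, origin under its centre.
- magnet_square: Bystander: small red welding magnet 70 x 70 x 14 mm, origin under its centre.
- gas_cup: Bystander: pink gas cup 23 mm across, 45 mm high, standing; origin under its centre.
- slope_mark (a point): Upper end of the tilting head's steel bar below the pad, 40 mm from the tilt hinge; it must stay where it is (within 4 mm).
Mind the look-alikes: they are no part of the job. What is shaped like the stage but brown or purple is not meant.

How it is judged (in metres and radians):
On the way, in this order (a step that is already met when the one before it is completed fails the run):
1. the test button is being pressed while the lever is still up (value of joint test_button above 0.001 m and value of joint trip_lever below 0.35 rad).
2. the button has dropped the lever (value of joint test_button above 0.003 m and value of joint trip_lever above 0.65 rad), for 0.05 s.
3. the lever is back up and left alone there, the button out (value of joint trip_lever below 0.1 rad and value of joint test_button below 0.001 m and contact force between the fingers and trip_box below 0.3 N), for 0.3 s.
4. the coupon is lifted off its rest in the gripper (height (world z) of coupon above 0.07 m and contact force between the fingers and coupon above 1 N and contact force between coupon and rest below 0.1 N and distance between coupon and pad_face above 0.08 m), for 0.2 s.
At the end, for the whole second after the job is handed in: Lever up (<0.1 rad); coupon held in the fingers (>2 N), still, and pressed on the pad (>1.5 N): faces within 0.06 rad and touching (-3..+3.5 mm), lengths within 0.15 rad, centres within 15 mm along and 10 mm across, pad pushed in 2.5 to 8.5 mm (value of joint trip_lever below 0.1 rad and angle between the z axis of coupon and the z axis of pad_face, either way round below 0.06 rad and angle between the x axis of coupon and the x axis of pad_face, either way round below 0.15 rad and x of coupon in the frame of pad_face between -0.015 and 0.015 m and y of coupon in the frame of pad_face between -0.01 and 0.01 m and z of coupon in the frame of pad_face between -0.003 and 0.0035 m and value of joint pad_press between 0.0025 and 0.0085 m and contact force between coupon and stage above 1.5 N and contact force between the fingers and coupon above 2 N and linear speed of coupon below 0.02 m/s); the arm keeps its last pose, push and grip.
It fails at once if the slope of the stage is shifted (its mark moves more than 4 mm) (distance of slope_mark from where it was at the start of the episode above 0.004 m).
It fails at once if a bystander is moved more than 30 mm (distance of any of angle_offcut_1, spare_coupon, tube_offcut, nut, magnet_square, gas_cup from where it was at the start of the episode above 0.03 m).
It fails at once if the coupon is dropped to the table (height (world z) of coupon below 0.03 m).
It also fails if it takes over 64 s, if anything falls off the work surface, if the arm or the gripper's body presses on something with over 40 N, if the wrist force passes 120 N, or if a joint passes its speed limit or range.

## Working session

There is one attempt and no reset: what is moved stays moved. The work goes in short steps, Python scripts to look and compute and a tool call to move; the robot and the scene stay as the last step left them, time stands still between calls to the robot, and variables do not carry over. Pictures are saved under pics/ and viewed, at most 10 in all, crops included, and the job is handed in when it is done.

Besides the shell and the picture viewer there is one more tool, called after "Emit:" as name(argument=value, ...), one argument or row to a line, values as JSON. move_arm: Moves the arm, as the interface text tells. Its arguments: {"type":"object","properties":{"grip":{"type":"array"},"slide":{"type":"array"},"turn":{"type":"array"},"squeeze":{"type":"number"}},"required":["grip","slide","turn"]}

```bash
mkdir -p pics; ls; python3 - <<'E'
from plant import get_state, cams
import cv2, numpy as np
print(get_state())
for n in("scene","top"):
    c=cams.read_camera(n); cv2.imwrite(f"pics/{n}0.png",c["image"][:,:,::-1]); np.savez(f"{n}0.npz",**c)
    print(n,c["intrinsics"],c["T"].round(4).tolist(),c.keys())
E
```

```text
pics
{'time_s': 0.0, 'joints': array([-1.00541918e+00,  2.55708284e-01,  1.06983537e-01, -4.73808039e-04,
       -1.42389948e+00, -2.84583605e-01]), 'qvel': array([-0.0001385 , -0.00027257, -0.00106453, -0.00063857, -0.00019635,
       -0.00060352]), 'joint_torque': array([-7.55296310e-05, -3.86633384e+01,  2.37941301e+01,  5.36533087e+00,
       -5.87887262e-03,  5.78546150e-06]), 'tcp_pos': array([ 152.41952676, -528.270342  ,  403.8077374 ]), 'ee_rot': array([-1.63347071e-04, -1.39901381e-01,  9.90164993e-01,  9.29262472e-04]), 'force': array([-0.42033044, -0.17601503,  0.0402072 ]), 'ft_torque': array([ 0.03698308,  0.00145579, -0.0210325 ]), 'gripper_force': 0.0, 'grip_width': 0.9972410141869693}
scene [[520.00541722   0.         307.20731609]
 [  0.         520.00541722 197.82562213]
 [  0.           0.           1.        ]] [[-0.582, 0.3884, -0.7145, -735.7575], [-0.813, -0.2983, 0.5, 1013.5461], [-0.019, 0.8719, 0.4894, 1031.0584], [0.0, 0.0, 0.0, 1.0]] dict_keys(['image', 'intrinsics', 'T'])
top [[399.26045691   0.         315.83686592]
 [  0.         399.26045691 204.78065771]
 [  0.           0.           1.        ]] [[0.0144, 0.9913, -0.1308, 420.7217], [-0.9996, 0.0172, 0.0204, 83.834], [0.0224, 0.1305, 0.9912, 1370.7653], [0.0, 0.0, 0.0, 1.0]] dict_keys(['image', 'intrinsics', 'T'])
```

View pics/scene0.png

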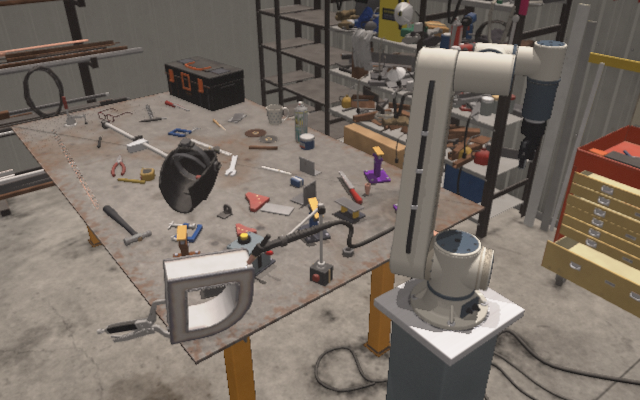

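View pics/top0.png

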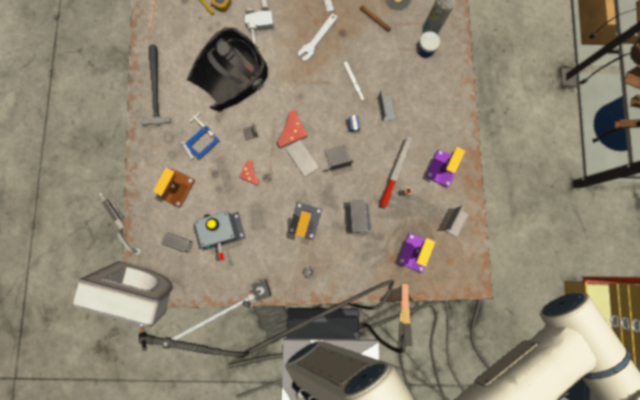

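The top view shows a blue-column stage at (305,220), a brown look-alike at (175,187) and purple ones at (445,167) and (417,250). The trip box is at (213,230), with its red lever grip at (220,256). The likely coupon on its rest is at (358,216). A stand with a boom is near (262,290).

```bash
python3 - <<'E'
import cv2, numpy as np
t=np.load("top0.npz")["image"][:,:,::-1]; s=np.load("scene0.npz")["image"][:,:,::-1]
a=cv2.resize(t[130:310,140:400],(800,554),interpolation=cv2.INTER_CUBIC)
b=cv2.resize(s[160:300,200:420],(800,509),interpolation=cv2.INTER_CUBIC)
cv2.imwrite("pics/ct.png",a);cv2.imwrite("pics/cs.png",b)
E
```

```text
(no output)
```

View pics/ct.png

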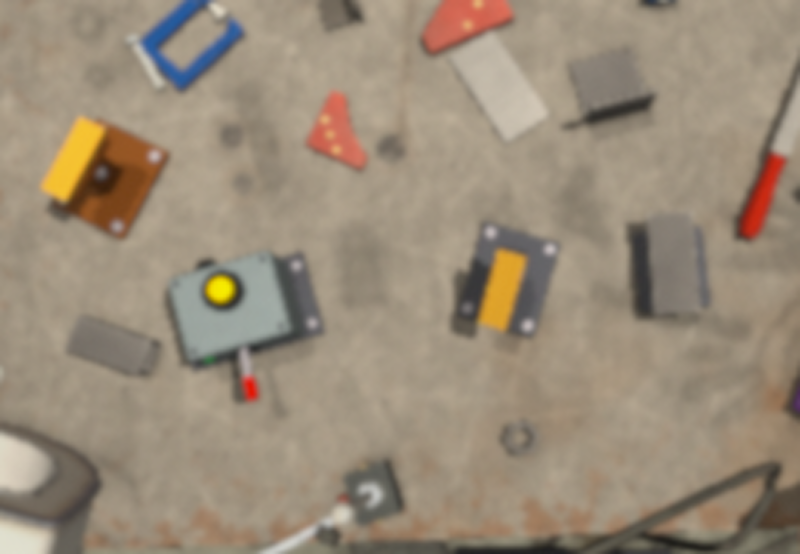

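View pics/cs.png

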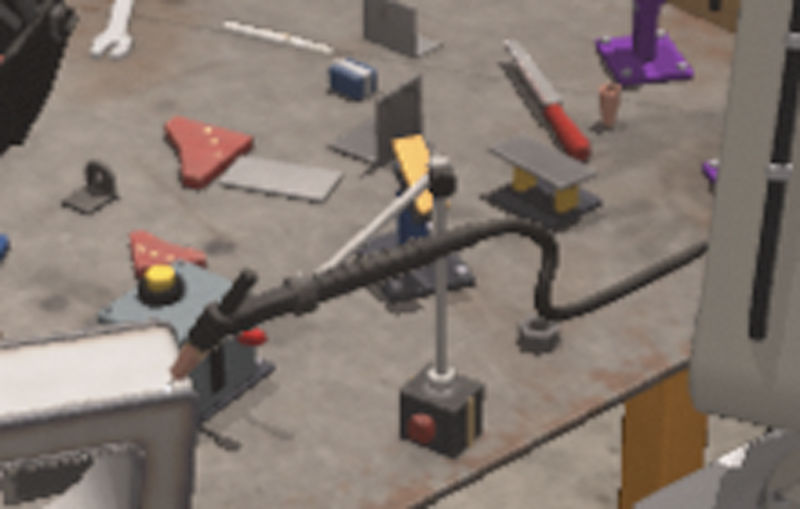

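The close crops confirm the choices. The stage is the blue column with a brass pad at top crop (502,290) / scene crop (410,170). The coupon is the dark plate on yellow posts at top crop (672,265) / scene crop (543,163). The paler plate at top crop (500,85) is the spare. Both angle and tube offcuts are at top crop (610,80) and (112,345).

The torch stand may be an obstacle, so I'll measure it too.

```bash
cat > h.py <<'E'
import numpy as np, cv2
def ray(c,u,v):
    d=np.linalg.inv(c["intrinsics"])@[u,v,1]; d=c["T"][:3,:3]@[d[0],-d[1],-d[2]]
    return c["T"][:3,3],d/np.linalg.norm(d)
def plane(c,p,z):
    o,d=ray(c,*p); return o+d*(z-o[2])/d[2]
def tri(c1,p1,c2,p2):
    o1,d1=ray(c1,*p1);o2,d2=ray(c2,*p2)
    s=np.linalg.lstsq(np.c_[d1,-d2],o2-o1,rcond=None)[0]
    a,b=o1+s[0]*d1,o2+s[1]*d2
    return ((a+b)/2).round(1),np.linalg.norm(a-b).round(1)
def proj(c,P):
    p=np.linalg.inv(c["T"])@[*P,1]; p=c["intrinsics"]@[p[0],-p[1],-p[2]]; return (p[:2]/p[2]).round(1)
def blob(c,lo,hi,box):
    h=cv2.cvtColor(c["image"],cv2.COLOR_RGB2HSV); m=cv2.inRange(h,lo,hi)
    k=np.zeros_like(m);x0,y0,x1,y1=box;k[y0:y1,x0:x1]=255;m&=k
    cs=cv2.findContours(m,cv2.RETR_EXTERNAL,cv2.CHAIN_APPROX_NONE)[0]
    g=max(cs,key=cv2.contourArea); M=cv2.moments(g)
    return g,(M["m10"]/M["m00"],M["m01"]/M["m00"]),cv2.minAreaRect(g)
E
python3 - <<'E'
from h import *
t=dict(np.load("top0.npz"));s=dict(np.load("scene0.npz"))
fs=lambda u,v:(200+u*.275,160+v*.275); ft=lambda u,v:(140+u*.325,130+v*.325)
for n,a,b in [("posttop",ft(345,505),fs(440,180)),("base",ft(372,490),fs(440,375)),("torchtip",(150,337),fs(178,370)),("clamp",(165,345),fs(300,290)),("bend",(392,281),fs(540,230)),("lowbend",(386,298),fs(550,312)),("nut",ft(517,437),fs(540,330))]: print(n,tri(t,a,s,b))
for n,lo,hi,bt,bs in [("button",(24,150,120),(33,255,255),(195,205,235,245),(225,225,260,250)),("red",(0,180,100),(6,255,255),(205,240,235,270),(255,240,285,265)),("pad",(8,120,120),(24,255,255),(285,200,325,245),(300,190,325,222))]:
    g,c,r=blob(t,lo,hi,bt); g2,c2,r2=blob(s,lo,hi,bs)
    print(n,np.round(c,1),np.round(c2,1),cv2.contourArea(g),cv2.contourArea(g2),tri(t,c,s,c2))
    print(cv2.boxPoints(r).round(1).tolist()); 
    if n=="pad": print(cv2.approxPolyDP(g2,2,True)[:,0].tolist(), [plane(t,p,110).round(0).tolist() for p in cv2.boxPoints(r)])
# coupon top: scene + top grey region threshold
h=cv2.cvtColor(t["image"],cv2.COLOR_RGB2HSV)[195:240,338:378]
print(h[::3,::3,1]);print(h[::3,::3,2])
for u,v in [(502,150),(543,163)]:print(s["image"][int(160+v*.275),int(200+u*.275)])
E
```

```text
posttop (array([317.9, 229.9, 254.4]), np.float64(3.7))
base (array([317.1, 229.5,  60.6]), np.float64(0.2))
torchtip (array([211. , 514.8, 252. ]), np.float64(31.6))
clamp (array([192.7, 442.8, 301.5]), np.float64(0.8))
bend (array([408.8, -96.9,  64.9]), np.float64(221.4))
lowbend (array([354.8, -78.6,   9.7]), np.float64(241.8))
nut (array([370.4,  77. ,  12.8]), np.float64(5.0))
button [211.1 223.6] [243.7 234.5] 58.5 4.5 (array([520.9, 384. , 121.7]), np.float64(0.0))
[[207.0, 219.0], [215.0, 219.0], [215.0, 228.0], [207.0, 228.0]]Traceback (most recent call last):
  File "<stdin>", line 6, in <module>
  File "h.py", line 19, in blob
    return g,(M["m10"]/M["m00"],M["m01"]/M["m00"]),cv2.minAreaRect(g)
              ~~~~~~~~^~~~~~~~~
ZeroDivisionError: float division by zero
```

```bash
python3 - <<'E'
from h import *
t=dict(np.load("top0.npz"));s=dict(np.load("scene0.npz"))
def bl(c,lo,hi,box):
    h=cv2.cvtColor(c["image"],cv2.COLOR_RGB2HSV);m=cv2.inRange(h,lo,hi);x0,y0,x1,y1=box
    y,x=np.nonzero(m[y0:y1,x0:x1]);P=np.c_[x+x0,y+y0].astype(np.float32);return P,P.mean(0),cv2.minAreaRect(P)
for n,lo,hi,bt,bs in [("button",(22,120,100),(35,255,255),(195,205,235,245),(232,228,255,246)),("red",(0,150,90),(8,255,255),(205,240,235,270),(255,240,285,265)),("pad",(8,110,100),(24,255,255),(285,200,325,245),(300,190,325,222))]:
    P,c,r=bl(t,lo,hi,bt); Q,c2,r2=bl(s,lo,hi,bs)
    print(n,c.round(1),c2.round(1),len(P),len(Q),tri(t,c,s,c2))
    if n=="pad":
        print("top box",cv2.boxPoints(r).round(1).tolist(),[plane(t,p,110).round(0).tolist() for p in cv2.boxPoints(r)])
        for v in range(190,222):
            q=Q[Q[:,1]==v,0]
            if len(q):print(v,q.min(),q.max(),len(q),end="; ")
        print()
    if n=="red":print(cv2.boxPoints(r).round(1).tolist())
for n,c,box in [("T",t,(338,190,378,240)),("S",s,(325,190,370,225))]:
    g=cv2.cvtColor(c["image"],cv2.COLOR_RGB2HSV);x0,y0,x1,y1=box
    print(n,"S");[print(*r) for r in g[y0:y1:2,x0:x1:2,1]]
    print("V");[print(*r) for r in g[y0:y1:2,x0:x1:2,2]]
E
```

```text
button [211.3 223.5] [243.6 234.9] 83 25 (array([521.3, 384.1, 120.1]), np.float64(0.6))
red [220.9 255.9] [269.1 252.2] 29 18 (array([420.8, 353.9,  96.7]), np.float64(1.4))
[[219.0, 253.0], [223.0, 253.0], [223.0, 259.0], [219.0, 259.0]]
pad [302.6 223.8] [313.5 205.4] 285 124 (array([526.3, 101. , 126.4]), np.float64(5.9))
top box [[293.70001220703125, 234.60000610351562], [300.79998779296875, 209.5], [311.5, 212.60000610351562], [304.3999938964844, 237.6999969482422]] [[491.0, 126.0, 110.0], [571.0, 105.0, 110.0], [562.0, 71.0, 110.0], [482.0, 93.0, 110.0]]
197 312.0 315.0 4; 198 308.0 315.0 8; 199 308.0 316.0 9; 200 308.0 316.0 9; 201 308.0 317.0 10; 202 309.0 317.0 9; 203 309.0 317.0 9; 204 310.0 317.0 8; 205 310.0 316.0 7; 206 310.0 317.0 8; 207 310.0 316.0 7; 208 311.0 315.0 5; 209 311.0 314.0 4; 210 312.0 312.0 1; 212 317.0 317.0 1; 213 316.0 318.0 3; 214 315.0 318.0 4; 215 314.0 318.0 5; 216 314.0 318.0 5; 217 314.0 318.0 5; 218 315.0 317.0 3; 
T S
48 50 49 50 49 50 51 50 52 49 49 49 49 50 49 49 50 50 51 53
50 50 50 49 50 49 50 49 49 50 50 48 49 50 51 50 50 49 51 55
49 48 5
[... 5439 characters left out ...]
104 91 126 131 128 129 132 135 116 111 133 137 142
103 155 151 152 148 148 147 108 102 113 110 90 79 90 139 129 96 107 133 141 145 147 147
112 157 152 151 147 109 65 50 64 83 56 50 67 80 98 101 103 102 124 149 147 146 147
149 153 152 135 82 55 58 58 57 48 48 49 45 53 107 109 110 94 96 101 136 147 143
142 146 149 156 151 80 64 56 58 56 55 48 47 48 107 109 105 86 79 67 99 139 139
132 135 134 143 151 154 141 78 53 54 56 56 53 45 69 70 47 52 80 103 127 127 126
144 145 145 140 143 118 119 103 96 77 83 56 57 58 51 49 54 78 111 110 129 137 136
123 115 99 97 89 72 62 53 46 49 53 66 58 52 51 56 101 117 130 136 146 154 143
90 82 61 49 46 45 64 110 109 53 40 43 47 71 127 131 143 141 146 146 148 146 138
```

```bash
python3 - <<'E'
from h import *
t=dict(np.load("top0.npz"));s=dict(np.load("scene0.npz"))
def sub(c,box,f,k=8):
    x0,y0,x1,y1=box;I=cv2.resize(c["image"][y0:y1,x0:x1],None,fx=k,fy=k,interpolation=cv2.INTER_CUBIC)
    h=cv2.cvtColor(I,cv2.COLOR_RGB2HSV).astype(int);m=f(h).astype(np.uint8)*255
    m=cv2.morphologyEx(m,cv2.MORPH_OPEN,np.ones((9,9)))
    g=max(cv2.findContours(m,0,cv2.CHAIN_APPROX_NONE)[0],key=cv2.contourArea)[:,0]
    return ((g+.5)/k-.5+[x0,y0]).astype(np.float32)
org=lambda h:(h[...,1]>125)&(h[...,0]<26)
gt=sub(t,(285,198,325,248),org);bt=cv2.boxPoints(cv2.minAreaRect(gt));print("pad top",bt.round(1).tolist())
gs=sub(s,(300,188,330,226),org);ap=cv2.approxPolyDP(gs.reshape(-1,1,2),1.0,True)[:,0];print("pad scene",ap.round(1).tolist())
gs=sub(s,(312,209,324,226),org);print("low part",cv2.approxPolyDP(gs.reshape(-1,1,2),.7,True)[:,0].round(1).tolist())
gc=sub(t,(338,190,378,245),lambda h:(h[...,1]>22)&(h[...,1]<41)&(h[...,2]>100));r=cv2.minAreaRect(gc);b=cv2.boxPoints(r)
W=[plane(t,p,53).round(1).tolist() for p in b];print("coupon",r,W,np.mean(W,0))
E
```

```text
pad top [[293.70001220703125, 234.60000610351562], [300.70001220703125, 209.60000610351562], [311.29998779296875, 212.60000610351562], [304.3999938964844, 237.60000610351562]]
pad scene [[314.8999938964844, 196.89999389648438], [307.70001220703125, 198.60000610351562], [311.6000061035156, 209.89999389648438], [316.6000061035156, 206.6999969482422], [316.8999938964844, 201.1999969482422]]
low part [[317.6000061035156, 212.3000030517578], [313.8999938964844, 215.39999389648438], [315.3999938964844, 218.1999969482422], [317.79998779296875, 216.89999389648438]]
coupon ((358.7852783203125, 215.209716796875), (32.7285041809082, 16.45632553100586), 86.66614532470703) [[614.9, -55.9, 53.0], [619.1, -111.0, 53.0], [509.9, -117.1, 53.0], [505.9, -62.6, 53.0]] [562.45 -86.65  53.  ]
```

```bash
python3 - <<'E'
from h import *
t=dict(np.load("top0.npz"));s=dict(np.load("scene0.npz"))
UL=tri(t,(300.9,210.1),s,(307.9,198.8));LL=tri(t,(294.1,234.3),s,(315.0,217.9));UR=tri(t,(310.9,213),s,(314.9,197.1))
print(UL,LL,UR); d=UL[0]-LL[0];print(np.linalg.norm(d),np.arctan2(d[2],np.hypot(*d[:2])),np.arctan2(d[1],d[0]))
c=np.array([302.5,223.6])
for z in (110,120,130): 
    a=[plane(t,p,z) for p in ((297.2,222.1),(307.9,225.1),(299,236),(306,211))];print(z,plane(t,c,z).round(1),np.arctan2(*(a[3]-a[2])[1::-1]),np.linalg.norm(a[3]-a[2]))
# shoulder of box axis: box yaw from top of grey box
h=cv2.cvtColor(t["image"],cv2.COLOR_RGB2HSV);m=cv2.inRange(h,(70,25,60),(110,110,255))[205:260,185:250]
P=np.argwhere(m)[:,::-1].astype(np.float32)+[185,205];r=cv2.minAreaRect(P.astype(np.float32));b=cv2.boxPoints(r);print(r,[plane(t,p,100).round(0).tolist() for p in b])
E
```

```text
(array([564.8, 103. , 136.4]), np.float64(4.3)) (array([492.1, 124.7, 101.4]), np.float64(1.8)) (array([558.1,  74. , 136.1]), np.float64(1.4))
83.55345594288718 0.43222641751556884 -0.29006808182432003
110 [526.4  99.3 110. ] -0.2536818047904553 82.27112885626146
120 [525.5  99.2 120. ] -0.2536818047904558 81.61857974620517
130 [524.7  99.  130. ] -0.2536818047904553 80.96603063614914
((0.0, 0.0), (0.0, 0.0), 0.0) [[1268.0, 1135.0, 100.0], [1268.0, 1135.0, 100.0], [1268.0, 1135.0, 100.0], [1268.0, 1135.0, 100.0]]
```

```bash
cat > go.py <<'E'
from scipy.spatial.transform import Rotation as R
from plant import get_state
import numpy as np,sys
# usage: go.py x y z [yaw of tool y]
s=get_state();q=s["ee_rot"];r=R.from_quat([q[1],q[2],q[3],q[0]]).as_matrix()
T=np.array(sys.argv[1:4],float);yw=np.arctan2(r[1,1],r[0,1])
d=r.T@(T-s["tcp_pos"]);out="" if len(sys.argv)<5 else np.degrees((yw-float(sys.argv[4])+np.pi)%(2*np.pi)-np.pi).round(2)
print("t",round(s["time_s"],2),"tcp",s["tcp_pos"].round(1),"yaw_y",yw.round(3),"F",s["force"].round(1),"slide",d.round(1),"turn",out,"dist",np.linalg.norm(d).round())
E
python3 go.py 450 0 500; python3 - <<'E'
from h import *
t=dict(np.load("top0.npz"));s=dict(np.load("scene0.npz"))
for p in [(340,222),(300,237),(351,246)]:
    print(p,[(z,plane(s,p,z).round(0).tolist()[:2],proj(t,plane(s,p,z)).tolist()) for z in (0,100,200,300,400)])
E
```

```text
t 0.1 tcp [ 152.4 -528.3  403.9] yaw_y 1.852 F [-0.3 -0.5  0.3] slide [-432.3  425.3  -95.4] turn  dist 614.0
(340, 222) [(0, [545.0, -30.0], [340.4, 221.5]), (100, [421.0, 71.0], [310.8, 257.4]), (200, [297.0, 173.0], [275.0, 300.7]), (300, [172.0, 274.0], [231.1, 353.8]), (400, [48.0, 375.0], [175.9, 420.8])]
(300, 237) [(0, [553.0, 147.0], [289.1, 218.4]), (100, [428.0, 231.0], [260.1, 254.4]), (200, [303.0, 315.0], [225.1, 297.8]), (300, [178.0, 399.0], [182.1, 351.2]), (400, [53.0, 483.0], [128.0, 418.3])]
(351, 246) [(0, [399.0, 38.0], [320.1, 263.9]), (100, [289.0, 133.0], [290.3, 299.7]), (200, [179.0, 227.0], [254.4, 343.0]), (300, [69.0, 322.0], [210.3, 396.1]), (400, [-41.0, 417.0], [154.8, 462.9])]
```

Emit:
move_arm(
  grip=[0,0,0,0,0],
  slide=[
    [-30,30,-20],
    [-64,62,-32],
    [-98,96,-44],
    [-132,130,-56],
    [-166,164,-68],
  ],
  turn=[0,0,0,0,0],
  squeeze=20,
)

```text
time_s: 0.6
tcp_pos: [266.8, -323.1, 472.8]
ee_rot: [-0.0, -0.14, 0.99, 0.0]
force: [1.5, -0.2, 0.1]
grip_width: 0.14
gripper_force: 0.0
```

Emit:
move_arm(
  grip=[0,0,0,0,0],
  slide=[
    [-34,34,-10],
    [-68,68,-15],
    [-102,102,-20],
    [-136,136,-25],
    [-170,170,-27],
  ],
  turn=[0,0,0,0,0],
)

```text
time_s: 1.1
tcp_pos: [382.9, -112.5, 500.2]
ee_rot: [0.0, -0.14, 0.99, -0.0]
force: [1.4, -1.1, 0.0]
grip_width: -0.002
gripper_force: 0.0
```

```bash
python3 go.py 521 384 400 1.861
```

```text
t 1.1 tcp [ 382.9 -112.5  500.2] yaw_y 1.852 F [ 1.4 -1.1  0. ] slide [-270.3  438.7  100.3] turn -0.52 dist 525.0
```

Emit:
move_arm(
  grip=[0,0,0,0,0],
  slide=[
    [-26,40,0],
    [-52,80,0],
    [-78,120,5],
    [-104,160,10],
    [-130,200,15],
  ],
  turn=[0,0,0,0,-0.5],
)

```text
time_s: 1.6
tcp_pos: [452.1, 115.8, 484.4]
ee_rot: [-0.0, -0.145, 0.989, 0.0]
force: [1.3, -0.2, 0.8]
grip_width: -0.002
gripper_force: 0.0
```

Emit:
move_arm(
  grip=[0,0,0,0,0],
  slide=[
    [-26,40,15],
    [-52,80,30],
    [-78,120,45],
    [-104,160,55],
    [-130,200,65],
  ],
  turn=[0,0,0,0,0],
)

```text
time_s: 2.1
tcp_pos: [519.8, 344.5, 418.5]
ee_rot: [-0.001, -0.144, 0.99, -0.0]
force: [0.6, -1.0, 1.6]
grip_width: -0.002
gripper_force: 0.0
```

```bash
python3 go.py 521 384 303 1.861
```

```text
t 2.1 tcp [519.8 344.5 418.5] yaw_y 1.861 F [ 0.6 -1.   1.6] slide [-12.5  37.6 115.5] turn -0.02 dist 122.0
```

Emit:
move_arm(
  grip=[0,0,0,0,0],
  slide=[
    [-8,24,38],
    [-12.5,37.5,75],
    [-12.5,37.5,105],
    [-12.5,37.5,116],
    [-12.5,37.5,118],
  ],
  turn=[0,0,0,0,0],
)

```text
time_s: 2.6
tcp_pos: [520.8, 381.7, 300.2]
ee_rot: [-0.001, -0.144, 0.99, -0.001]
force: [-0.3, -0.0, 0.4]
grip_width: 0.001
gripper_force: 0.0
```

```bash
python3 - <<'E'
from plant import cams
import cv2,numpy as np
o=[]
for n,b in(("scene",(215,200,300,280)),("top",(170,190,260,275))):
    c=cams.read_camera(n); np.savez(n+"1.npz",**c); x0,y0,x1,y1=b
    o.append(cv2.resize(c["image"][y0:y1,x0:x1,::-1],(400,400),interpolation=cv2.INTER_CUBIC))
cv2.imwrite("pics/b1.png",np.hstack(o))
E
python3 go.py 521 384 293
```

```text
t 2.7 tcp [521.4 382.  303.2] yaw_y 1.86 F [ 0.1 -0.4  0.2] slide [-0.2  2.1 10.2] turn  dist 10.0
```

View pics/b1.png

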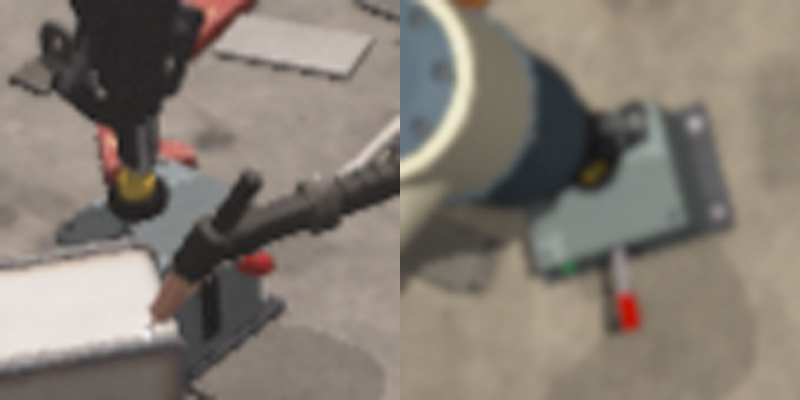

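The fingertips are right over the yellow button at scene crop (138,185), and the lever is still up at top crop (626,312). Pressing now.

Emit:
move_arm(
  grip=[0,0,0,0,0],
  slide=[
    [0,1,4],
    [0,1,8],
    [0,1,11],
    [0,1,14],
    [0,1,16],
  ],
  turn=[0,0,0,0,0],
)

```text
time_s: 3.2
tcp_pos: [520.9, 383.2, 289.2]
ee_rot: [0.002, -0.145, 0.989, 0.001]
force: [-6.9, -1.7, 19.6]
grip_width: 0.003
gripper_force: 9.4
```

Emit:
move_arm(
  grip=[0,0,0,0,0],
  slide=[
    [0,0,1],
    [0,0,1],
    [0,0,-20],
    [0,0,-50],
    [0,0,-90],
  ],
  turn=[0,0,0,0,0],
)

```text
time_s: 3.7
tcp_pos: [520.3, 382.7, 375.4]
ee_rot: [-0.001, -0.144, 0.99, -0.001]
force: [0.1, 0.8, -0.6]
grip_width: 0.0
gripper_force: 0.0
```

```bash
python3 - <<'E'
from plant import cams
from h import *
I={}
for n,b in(("scene",(255,235,290,285)),("top",(205,235,235,275))):
    c=cams.read_camera(n); np.savez(n+"2.npz",**c); x0,y0,x1,y1=b
    h=cv2.cvtColor(c["image"],cv2.COLOR_RGB2HSV);y,x=np.nonzero(cv2.inRange(h,(0,130,70),(8,255,255))[y0:y1,x0:x1]);print(n,len(x),x.mean()+x0,y.mean()+y0);I[n]=(c,(x.mean()+x0,y.mean()+y0))
print(tri(*I["top"],*I["scene"]))
E
python3 go.py 430 356 350 1.861
```

```text
scene 32 267.90625 264.46875
top 30 223.63333333333333 254.1
(array([427.4, 356.4,  46.8]), np.float64(0.1))
t 3.8 tcp [521.6 383.1 383. ] yaw_y 1.86 F [0.8 0.2 1. ] slide [95.9  0.  31.9] turn -0.03 dist 101.0
```

Emit:
move_arm(
  grip=[40,40,40,40,40],
  slide=[
    [40,0,0],
    [80,0,5],
    [98,0,40],
    [98,0,85],
    [98,0,130],
  ],
  turn=[0,0,0,0,0],
)

```text
time_s: 4.3
tcp_pos: [426.2, 354.9, 245.8]
ee_rot: [0.001, -0.145, 0.989, 0.002]
force: [-0.4, 1.6, -0.7]
grip_width: 0.468
gripper_force: 0.0
```

```bash
python3 go.py 428 356 210 1.861
```

```text
t 4.3 tcp [426.2 354.9 245.8] yaw_y 1.861 F [-0.4  1.6 -0.7] slide [-1.9  0.4 35.9] turn 0.0 dist 36.0
```

Emit:
move_arm(
  grip=[40,40,40,40,12],
  slide=[
    [0,0,20],
    [-1,0,36],
    [-1,0,41],
    [-1,0,41],
    [-1,0,41],
  ],
  turn=[0,0,0,0,0],
)

```text
time_s: 4.8
tcp_pos: [428.1, 355.7, 205.8]
ee_rot: [0.001, -0.144, 0.99, 0.001]
force: [-0.2, -0.3, 0.4]
grip_width: 0.311
gripper_force: 0.0
```

Emit:
move_arm(
  grip=[4,4,4,4,4],
  slide=[
    [0,0,0],
    [0,0,0],
    [0,0,0],
    [0,0,0],
    [0,0,0],
  ],
  turn=[0,0,0,0,0],
)

```text
time_s: 5.3
tcp_pos: [428.2, 355.6, 205.7]
ee_rot: [0.001, -0.145, 0.99, 0.0]
force: [1.0, -1.6, 5.1]
grip_width: 0.135
gripper_force: 26.1
```

Emit:
move_arm(
  grip=[4,4,4,4,4],
  slide=[
    [4,0,-9],
    [7,0,-20],
    [10,0,-32],
    [9,0,-43],
    [8,0,-50],
  ],
  turn=[0,0,0,0,0],
)

```text
time_s: 5.8
tcp_pos: [419.5, 352.8, 255.7]
ee_rot: [-0.0, -0.144, 0.99, 0.0]
force: [0.3, 0.5, -2.3]
grip_width: 0.133
gripper_force: 21.4
```

Emit:
move_arm(
  grip=[4,4,40,40,40],
  slide=[
    [8,0,0],
    [0,0,0],
    [0,0,0],
    [0,0,0],
    [0,0,-30],
  ],
  turn=[0,0,0,0,0],
)

```text
time_s: 6.3
tcp_pos: [419.1, 352.2, 281.3]
ee_rot: [-0.003, -0.144, 0.99, -0.003]
force: [0.1, -0.0, 0.2]
grip_width: 0.467
gripper_force: 0.0
```

Emit:
move_arm(
  grip=[40,40,60,75,75],
  slide=[
    [0,0,-45],
    [0,0,-90],
    [0,0,-135],
    [0,0,-160],
    [0,0,-165],
  ],
  turn=[0,0,0,0,0],
)

```text
time_s: 6.8
tcp_pos: [420.3, 353.0, 454.0]
ee_rot: [0.003, -0.144, 0.99, 0.002]
force: [0.3, 0.5, -0.6]
grip_width: 0.876
gripper_force: 0.0
```

```bash
python3 - <<'E'
from plant import cams
from h import *
I={}
for n,b in(("scene",(255,235,290,285)),("top",(205,235,235,275))):
    c=cams.read_camera(n); x0,y0,x1,y1=b
    h=cv2.cvtColor(c["image"],cv2.COLOR_RGB2HSV);y,x=np.nonzero(cv2.inRange(h,(0,130,70),(8,255,255))[y0:y1,x0:x1]);print(n,len(x),x.mean()+x0,y.mean()+y0);I[n]=(c,(x.mean()+x0,y.mean()+y0))
print(tri(*I["top"],*I["scene"]))
E
python3 go.py 562 -87 420 1.63
```

```text
scene 24 269.125 252.33333333333334
top 22 221.0909090909091 257.09090909090907
(array([418. , 353.9,  97.6]), np.float64(1.1))
t 6.9 tcp [420.  353.1 450.4] yaw_y 1.86 F [ 0.4  0.6 -1.4] slide [ -10.4 -462.4   29.8] turn 13.19 dist 463.0
```

Emit:
move_arm(
  grip=[75,75,75,75,75],
  slide=[
    [-1,-46,0],
    [-2,-92,0],
    [-3,-138,0],
    [-4,-184,0],
    [-5,-230,0],
  ],
  turn=[1.3,2.6,3.9,5.2,6.5],
)

```text
time_s: 7.4
tcp_pos: [490.5, 132.3, 448.0]
ee_rot: [-0.001, -0.088, 0.996, -0.0]
force: [1.5, 0.8, 0.5]
grip_width: 0.88
gripper_force: 0.0
```

```bash
python3 go.py 562 -87 400 1.63; python3 - <<'E'
from h import *
s=dict(np.load("scene0.npz"))
h=cv2.cvtColor(s["image"],cv2.COLOR_RGB2HSV);m=cv2.inRange(h,(12,100,60),(34,255,255));m[:205]=0;m[222:]=0;m[:,:336]=0;m[:,366:]=0
n,l,st,c=cv2.connectedComponentsWithStats(m)
for i in range(1,n):print(st[i],c[i].round(1),plane(s,c[i],30).round(0))
E
```

```text
t 7.4 tcp [490.5 132.3 448. ] yaw_y 1.746 F [1.5 0.8 0.5] slide [ -32.3 -228.4   48. ] turn 6.66 dist 236.0
[341 206   6   7  30] [343.2 209.2] [572. -66.  30.]
[352 211   7   8  38] [355.2 214.3] [516. -78.  30.]
```

Emit:
move_arm(
  grip=[75,75,75,75,75],
  slide=[
    [-7,-46,5],
    [-13,-92,10],
    [-20,-138,20],
    [-26,-184,35],
    [-32,-228,48],
  ],
  turn=[1.3,2.6,3.9,5.2,6.7],
)

```text
time_s: 7.9
tcp_pos: [561.9, -86.7, 399.2]
ee_rot: [-0.002, -0.029, 1.0, 0.0]
force: [1.4, 0.3, 0.4]
grip_width: 0.879
gripper_force: 0.0
```

Emit:
move_arm(
  grip=[75,75,75,75,75],
  slide=[
    [0,0,40],
    [0,0,80],
    [0,0,120],
    [0,0,150],
    [0,0,160],
  ],
  turn=[0,0,0,0,0],
)

```text
time_s: 8.4
tcp_pos: [559.8, -84.9, 236.6]
ee_rot: [-0.005, -0.029, 1.0, 0.0]
force: [-0.2, 0.2, 0.2]
grip_width: 0.885
gripper_force: 0.0
```

```bash
python3 - <<'E'
from plant import cams
import cv2,numpy as np
o=[]
for n,b in(("scene",(310,170,390,230)),("top",(320,180,400,240))):
    c=cams.read_camera(n); np.savez(n+"3.npz",**c); x0,y0,x1,y1=b
    o.append(cv2.resize(c["image"][y0:y1,x0:x1,::-1],(400,300),interpolation=cv2.INTER_CUBIC))
cv2.imwrite("pics/b3.png",np.hstack(o))
E
python3 go.py 562 -87 200 1.63
```

```text
t 8.5 tcp [561.2 -84.9 239.6] yaw_y 1.63 F [ 1.  -0.1  0.3] slide [-0.9 -2.1 39.6] turn -0.01 dist 40.0
```

View pics/b3.png

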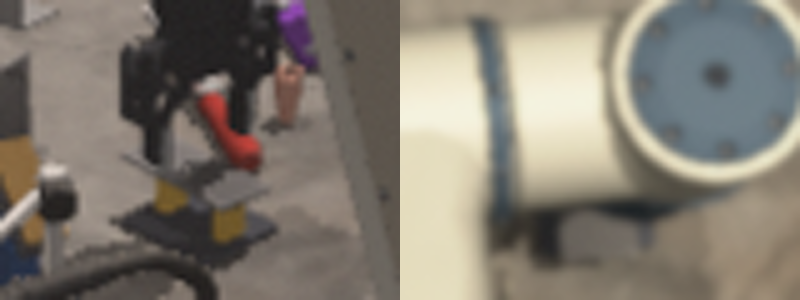

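The open fingers straddle the coupon at scene crop (190,180), with the left finger outside its edge. I'll descend and grip.

Emit:
move_arm(
  grip=[75,75,75,75,75],
  slide=[
    [0,-1,15],
    [-1,-2,28],
    [-1,-2,36],
    [-1,-2,40],
    [-1,-2,40],
  ],
  turn=[0,0,0,0,0],
)

```text
time_s: 9.0
tcp_pos: [563.0, -86.7, 201.5]
ee_rot: [-0.0, -0.03, 1.0, -0.0]
force: [-0.5, -0.3, 0.1]
grip_width: 0.879
gripper_force: 0.0
```

Emit:
move_arm(
  grip=[40,40,40,40,40],
  slide=[
    [0,0,0],
    [0,0,0],
    [0,0,0],
    [0,0,0],
    [0,0,0],
  ],
  turn=[0,0,0,0,0],
  squeeze=25,
)

```text
time_s: 9.5
tcp_pos: [563.3, -86.7, 202.5]
ee_rot: [0.001, -0.03, 1.0, -0.0]
force: [-0.6, -0.2, 5.8]
grip_width: 0.575
gripper_force: 26.0
```

Emit:
move_arm(
  grip=[40,40,40,40,40],
  slide=[
    [0,0,-10],
    [0,0,-25],
    [0,0,-40],
    [0,0,-45],
    [0,0,-45],
  ],
  turn=[0,0,0,0,0],
)

```text
time_s: 10.0
tcp_pos: [563.2, -86.7, 247.3]
ee_rot: [0.001, -0.029, 1.0, 0.0]
force: [0.1, -1.0, -2.8]
grip_width: 0.578
gripper_force: 26.5
```

```bash
python3 go.py 497 -91 210 1.63
```

```text
t 10.0 tcp [563.2 -86.7 247.3] yaw_y 1.63 F [ 0.1 -1.  -2.8] slide [66.4 -0.4 37.2] turn -0.01 dist 76.0
```

Emit:
move_arm(
  grip=[40,40,40,40,40],
  slide=[
    [30,0,0],
    [60,0,0],
    [66,0,15],
    [66,0,30],
    [66,0,38],
  ],
  turn=[0,0,0,0,0],
  squeeze=20,
)

```text
time_s: 10.5
tcp_pos: [496.1, -90.7, 206.9]
ee_rot: [-0.002, -0.029, 1.0, 0.0]
force: [-0.3, 0.3, -1.4]
grip_width: 0.578
gripper_force: 26.4
```

Emit:
move_arm(
  grip=[40,40,40,40,40],
  slide=[
    [0,0,3],
    [0,0,6],
    [0,0,8],
    [0,0,10],
    [0,0,12],
  ],
  turn=[0,0,0,0,0],
)

```text
time_s: 11.0
tcp_pos: [497.5, -90.5, 197.8]
ee_rot: [0.001, -0.03, 1.0, 0.0]
force: [-4.4, 1.4, 7.2]
grip_width: 0.58
gripper_force: 27.4
```

```bash
python3 - <<'E'
from plant import cams
import cv2,numpy as np
c=cams.read_camera("scene"); np.savez("scene4.npz",**c); x0,y0,x1,y1=(320,185,380,230)
cv2.imwrite("pics/b4.png",cv2.resize(c["image"][y0:y1,x0:x1,::-1],(800,600),interpolation=cv2.INTER_CUBIC))
E
python3 go.py 497 -91 189 1.63
```

```text
t 11.05 tcp [497.5 -90.5 197.6] yaw_y 1.63 F [-2.7  1.9  6. ] slide [ 0.6 -0.5  8.6] turn 0.02 dist 9.0
```

View pics/b4.png

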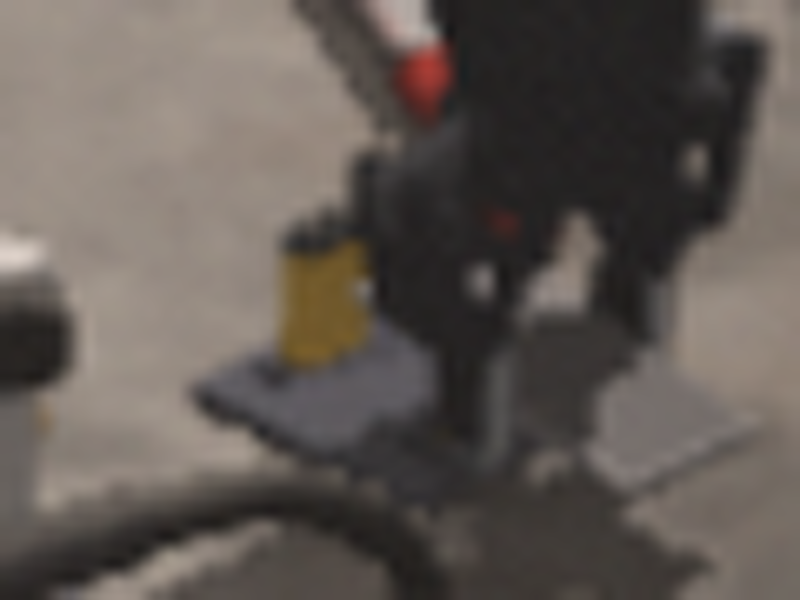

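The coupon is held out past the post, with its right end visible at crop (660,430). It's resting on the post with about 8 N, so the tilt has begun. Pressing further.

Emit:
move_arm(
  grip=[40,40,40,40,40],
  slide=[
    [0,0,2],
    [0,0,4],
    [0,0,6],
    [0,0,8],
    [0,0,9],
  ],
  turn=[0,0,0,0,0],
)

```text
time_s: 11.55
tcp_pos: [498.5, -90.4, 189.5]
ee_rot: [0.002, -0.03, 1.0, -0.0]
force: [-2.0, 2.0, 8.4]
grip_width: 0.576
gripper_force: 29.6
```

Emit:
move_arm(
  grip=[40,40,40,40,40],
  slide=[
    [0,0,0],
    [0,0,0],
    [0,0,-20],
    [0,0,-55],
    [0,0,-90],
  ],
  turn=[0,0,0,0,0],
)

```text
time_s: 12.05
tcp_pos: [497.2, -90.6, 278.8]
ee_rot: [-0.0, -0.03, 1.0, -0.0]
force: [1.4, -0.3, -2.1]
grip_width: 0.578
gripper_force: 28.6
```

```bash
python3 - <<'E'
from plant import cams
from h import *
o=[]
for n,b in(("scene",(315,170,385,240)),("top",(320,200,400,280))):
    c=cams.read_camera(n); np.savez(n+"5.npz",**c); x0,y0,x1,y1=b
    o.append(cv2.resize(c["image"][y0:y1,x0:x1,::-1],(400,400),interpolation=cv2.INTER_CUBIC))
cv2.imwrite("pics/b5.png",np.hstack(o))
E
python3 go.py 497 -91 280 1.63
```

```text
t 12.15 tcp [499.2 -90.7 283.2] yaw_y 1.631 F [ 1.   0.1 -1.6] slide [ 2.3 -0.1  3.2] turn 0.06 dist 4.0
```

View pics/b5.png

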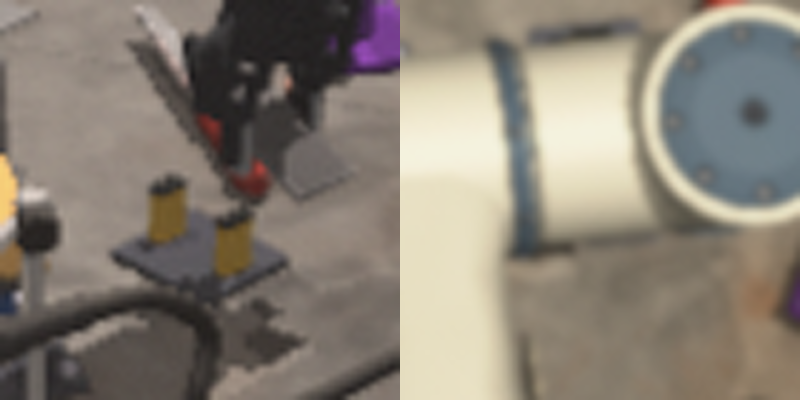

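```bash
cat > tilt.py <<'E'
from h import *
def tilt(c,px,lat,C,yaw):  # corner at lateral offset lat; C coupon centre (x,y,z)
    o,d=ray(c,*px);ex=np.array([np.cos(yaw),np.sin(yaw),0]);ey=np.array([-np.sin(yaw),np.cos(yaw),0])
    k=(lat-(o-C)@ey)/(d@ey);P=o+k*d-C;a=P@ex;return np.round([a,P[2],np.hypot(a,P[2]),np.arctan2(-P[2],-a)],2)
E
python3 - <<'E'
from tilt import *
s=dict(np.load("scene5.npz"));C=np.array([499,-91,131.])
for px,l in (((367.5,204.5),25),((376.8,200.3),-25)):print(tilt(s,px,l,C,.06))
I=cv2.cvtColor(s["image"],cv2.COLOR_RGB2HSV)[190:208,362:382];print(I[...,1]);print(I[...,2])
E
```

```text
[-55.88 -22.02  60.06   0.38]
[-52.73 -24.94  58.33   0.44]
[[21 30 26 30 31 29 31 13 17 29 35 36 36 35 34 34 37 36 38 35]
 [26 27 30 18 21 26 28 16 16 33 35 35 35 35 34 31 35 36 36 37]
 [22 22 26 26 27 24 21 19 21 35 36 36 35 35 34 35 41 37 37 38]
 [22 22 21 25 21 23 24 20 23 31 35 35 31 35 35 33 35 35 34 36]
 [26 22 22 25 21 24 25 23 22 26 31 38 32 31 32 37 37 34 38 36]
 [26 22 23 24 21 21 23 23 21 25 28 33 35 35 36 36 37 35 39 37]
 [21 21 22 21 21 23 23 25 20 25 25 27 32 33 35 37 36 34 34 36]
 [21 24 26 24 23 26 21 21 23 23 25 24 28 30 32 34 35 35 36 36]
 [27 25 26 24 21 21 21 23 24 25 25 23 23 27 30 36 36 39 37 39]
 [20 20 26 21 19 21 22 21 21 23 22 23 23 24 27 34 40 38 39 38]
 [63 26 19 21 22 21 23 19 21 23 21 23 23 20 27 35 40 38 40 40]
 [73 33 20 20 22 24 24 24 24 23 20 21 24 31 36 38 40 40 38 39]
 [70 39 33 23 22 22 25 21 21 21 24 34 36 38 42 40 40 40 39 40]
 [47 42 41 29 25 24 25 22 25 33 37 36 38 40 38 39 41 39 38 43]
 [40 41 41 39 29 24 27 33 37 38 40 38 35 37 38 40 39 42 39 41]
 [40 37 40 39 39 37 38 37 37 37 37 37 36 36 39 38 40 40 42 43]
 [40 37 36 40 39 35 40 36 34 37 
[... 925 characters left out ...]
 127 126
  125 127]
 [ 89  68  79 107 106 107 109 107 107 109 108 111 113 116 113 124 127 128
  127 126]
 [ 98  85  88 114 106 105 107 107 107 110 112 109  96 108 120 122 128 128
  128 130]
 [ 99 111  92 101 114 106 104 107 107  96  96 106 114 120 129 129 127 127
  130 135]
 [113 122 117  96 104 117 104  92  92 100 116 120 128 127 129 130 131 132
  134 137]
 [126 137 138 124  97  96  86  99 116 121 129 129 130 131 133 135 137 139
  138 137]
 [141 143 142 138 124 110 121 125 130 131 130 132 134 135 138 140 142 142
  141 138]
 [147 143 142 141 137 130 135 133 134 137 141 143 144 146 145 146 147 144
  142 137]
 [140 139 138 138 135 134 134 136 140 144 148 152 152 152 150 149 146 146
  143 137]]
```

The tilted coupon's low end is visible at scene crop (300,197) to (353,173). That gives a tilt of about 0.41 rad, close to the pad's 0.43. Heading for the pad.

Emit:
move_arm(
  grip=[40,40,40,40,40],
  slide=[
    [0,0,-30],
    [0,20,-60],
    [0,60,-65],
    [0,105,-65],
    [0,145,-65],
  ],
  turn=[0,3,7,11,15],
)

```text
time_s: 12.65
tcp_pos: [488.3, 55.7, 342.9]
ee_rot: [0.0, 0.103, 0.995, 0.001]
force: [1.0, -0.4, -1.7]
grip_width: 0.572
gripper_force: 28.7
```

```bash
python3 go.py 504 105 330 1.306
```

```text
t 12.65 tcp [488.3  55.7 342.9] yaw_y 1.365 F [ 1.  -0.4 -1.7] slide [-5.2 51.4 12.9] turn 3.36 dist 53.0
```

Emit:
move_arm(
  grip=[40,40,40,40,40],
  slide=[
    [-1,20,0],
    [-3,40,4],
    [-5,51,8],
    [-5,51,12],
    [-5,51,12],
  ],
  turn=[1,2,3.4,3.4,3.4],
)

```text
time_s: 13.15
tcp_pos: [503.5, 103.0, 329.7]
ee_rot: [-0.001, 0.13, 0.991, -0.0]
force: [-0.1, -0.6, -1.6]
grip_width: 0.574
gripper_force: 28.6
```

```bash
python3 go.py 516.5 101.5 291.5 1.306;  python3 - <<'E'
from plant import cams
from h import *
o=[]
for n,b in(("scene",(285,160,355,230)),("top",(260,180,340,260))):
    c=cams.read_camera(n); np.savez(n+"6.npz",**c); x0,y0,x1,y1=b
    o.append(cv2.resize(c["image"][y0:y1,x0:x1,::-1],(400,400),interpolation=cv2.INTER_CUBIC))
cv2.imwrite("pics/b6.png",np.hstack(o))
E
```

```text
t 13.15 tcp [503.5 103.  329.7] yaw_y 1.309 F [-0.1 -0.6 -1.6] slide [-13.    2.   38.2] turn 0.2 dist 40.0
```

View pics/b6.png

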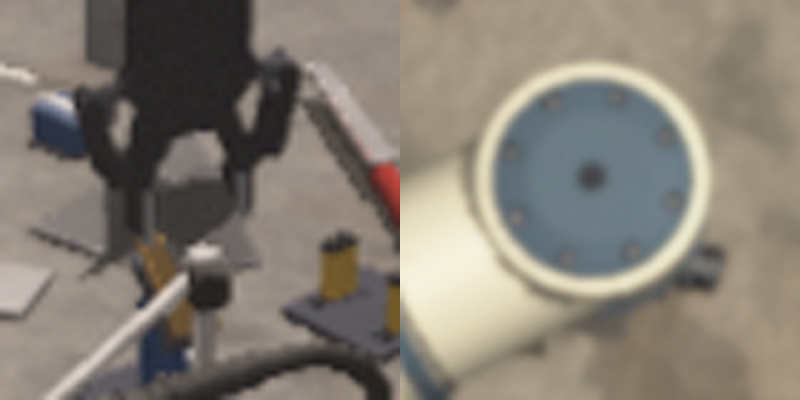

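The coupon hangs tilted in the gripper right above the brass pad at scene crop (160,280), and the fingers will pass either side. Approaching along the normal.

Emit:
move_arm(
  grip=[40,40,40,40,40],
  slide=[
    [-6,1,16],
    [-12,2,32],
    [-16,2,42],
    [-17,2,46],
    [-17,2,46],
  ],
  turn=[0,0,0,0,0.2],
)

```text
time_s: 13.75
tcp_pos: [520.7, 100.2, 284.5]
ee_rot: [-0.0, 0.133, 0.991, -0.0]
force: [0.3, -0.5, -2.3]
grip_width: 0.578
gripper_force: 28.6
```

Emit:
move_arm(
  grip=[40,40,40,40,40],
  slide=[
    [-1,0,2],
    [-1.7,0,4],
    [-2.5,0,6],
    [-3.3,0,8],
    [-4,0,9],
  ],
  turn=[0,0,0,0,0],
)

```text
time_s: 14.25
tcp_pos: [524.6, 99.6, 275.9]
ee_rot: [0.0, 0.132, 0.991, 0.0]
force: [-3.0, 0.3, 3.0]
grip_width: 0.582
gripper_force: 29.0
```

```bash
python3 go.py 524.5 99.3 273.3 1.306
```

```text
t 14.25 tcp [524.6  99.6 275.9] yaw_y 1.305 F [-3.   0.3  3. ] slide [-0.  -0.3  2.6] turn -0.03 dist 3.0
```

Emit:
move_arm(
  grip=[40,40,40,40,40],
  slide=[
    [-0.4,0,0.9],
    [-0.8,0,1.8],
    [-0.8,0,1.8],
    [-0.8,0,1.8],
    [-0.8,0,1.8],
  ],
  turn=[0,0,0,0,0],
)

```text
time_s: 14.75
tcp_pos: [525.4, 99.4, 274.1]
ee_rot: [0.0, 0.132, 0.991, 0.0]
force: [-2.5, 1.0, 2.9]
grip_width: 0.582
gripper_force: 29.2
```

```bash
python3 go.py 524.5 99.3 273.3 1.306;  python3 - <<'E'
from plant import cams,get_state
from h import *
F=[];o=[]
for n,b in(("scene",(290,180,340,230)),("top",(260,190,340,270))):
  for i in range(3):
    c=cams.read_camera(n);F.append(get_state()["force"])
  np.savez(n+"7.npz",**c); x0,y0,x1,y1=b
  o.append(cv2.resize(c["image"][y0:y1,x0:x1,::-1],(400,400),interpolation=cv2.INTER_CUBIC))
print(np.mean(F,0),np.std(F,0)); cv2.imwrite("pics/b7.png",np.hstack(o))
E
```

```text
t 14.75 tcp [525.4  99.4 274.1] yaw_y 1.305 F [-2.5  1.   2.9] slide [ 0.8 -0.3  0.8] turn -0.03 dist 1.0
[-2.42230778  0.7817704   3.19845551] [0.41856857 0.34602671 0.53533196]
```

View pics/b7.png

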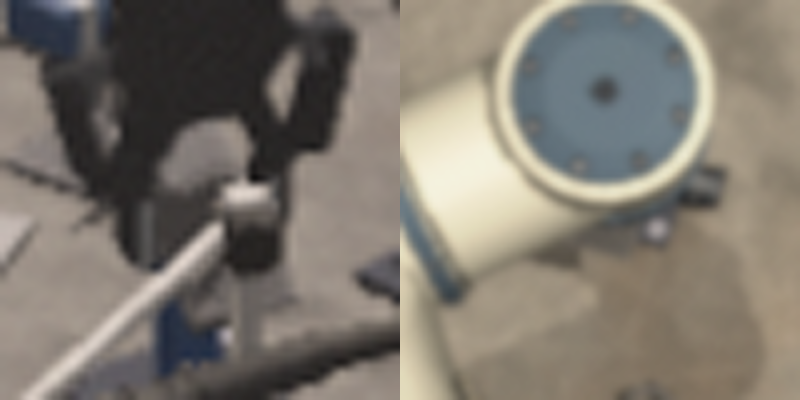

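The gripper now holds the coupon down on the pad over the blue column at scene crop (190,300), with the pad itself hidden underneath. The normal force is about 6 N, so I'll press a little further.

Emit:
move_arm(
  grip=[40,40,40,40,40],
  slide=[
    [-0.6,0,1.4],
    [-1.2,0,2.8],
    [-1.2,0,2.8],
    [-1.2,0,2.8],
    [-1.2,0,2.8],
  ],
  turn=[0,0,0,0,0],
)

```text
time_s: 15.55
tcp_pos: [526.6, 99.1, 271.3]
ee_rot: [0.0, 0.132, 0.991, 0.0]
force: [-1.8, 1.0, 4.2]
grip_width: 0.58
gripper_force: 29.6
```

```bash
cat > f.py <<'E'
from plant import cams,get_state
import numpy as np
F=[];M=[]
for i in range(6):
    cams.read_camera("scene");s=get_state();F.append(s["force"]);M.append(s["ft_torque"])
F=np.mean(F,0);n=np.array([-.402,.109,.909]);print(F.round(2),"normal",(F@n+2).round(2),"torque",np.mean(M,0).round(3),s["tcp_pos"].round(1),s["gripper_force"])
E
python3 f.py
```

```text
[-1.92  1.52  4.92] normal 7.41 torque [0.375 0.37  0.061] [526.6  99.  271.2] 29.60198074579239
```

The normal force is 7.4 N, about 5.5 mm of travel. The moment at the grip point is near zero, so the contact is centred and flush. Handing in.

```bash
python3 f.py; python3 -c "
from plant import workorder
print(workorder.close_job())"
```

```text
[-1.22  1.42  5.57] normal 7.71 torque [0.38  0.254 0.051] [526.6  99.  271.2] 29.614292979240417
the job is handed in; nothing more can be done
None
```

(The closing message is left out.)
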